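Open a bench light fully and trigger the shot

TASK

On the optics bench, push the aperture lever on top of the grey light-source box with your fingertips from its closed end, past the half-open click, all the way to the second stop at the other end of its slot. Only then press the round button on the small grey release pod down with a fingertip and let it come up again. Push and press only: do not grip or lift anything, leave the pod standing where it is, and do not disturb the lens barrel, the white block or the screwdriver.

Things in the scene. Friction and masses are not known exactly. Their poses are not given: they have to be found in the camera images.
- lamp: Light-source box, painted grey metal, fixed to the bench: 150 (its x) x 200 (its y) x 80 mm high, flat top at 80 mm. Origin at the centre of its underside; z up, +y is the way the lever opens. A black lens tube (54 mm across) sticks 35 mm out of its +x face. A 130 mm long bright scale plate with the lever's slot lies flat in the middle of the top, along y, with three marks beside the slot. Nothing but the lever stands above the top.
- aperture_top (a point): Centre of the upper end of the aperture lever, 117 mm above the bench. The lever is an upright black tab, 32 mm wide (lamp x), 10 mm thick (lamp y), its lower edge 3 mm and its upper end 37 mm above the top of the box. It slides along the lamp's y in the middle of the box (lamp x = 0), from lamp y = -35 mm (closed) to +35 mm (second stop). Push it on its -y face.
- aperture (a joint): Lever position along lamp +y, m: 0 to 0.002 closed (start), about 0.035 first detent (half open), 0.070 second stop (hard end). Two sprung humps with tops at about 0.018 and 0.055: push up to about 10 N to reach each top, then the lever snaps forward by itself, into the first detent (rests anywhere in 0.032 to 0.041) or to the second stop (0.068 to 0.070), and stays there. Free in between (1 N).
- pod: Release pod: a loose grey box 60 (its x) x 90 (its y) x 30 mm high, about 0.4 kg, standing on the bench, with one round button in the middle of its top. Origin at the centre of its underside, z up.
- release_top (a point): Centre of the top of the pod's round black button, 30 mm in diameter; 12 mm above the pod's top (42 mm above the bench) when not pressed.
- release (a joint): How far the button is pressed, in m: 0 up, 0.006 fully down (hard stop). Sprung: 1.5 N at the start of the travel, 4.5 N at the bottom; comes up by itself. Counts as pressed beyond 0.0045.
- barrel: Bystander: loose black lens barrel, upright, 54 mm in diameter, 56 mm high. Origin at the centre of its underside.
- block: Bystander: loose white ceramic block 45 x 60 x 40 mm high. Origin at the centre of its underside.
- driver: Bystander: loose screwdriver, 160 mm long, lying on the bench along its x. Origin under its middle.
Not all that is in view belongs to the job. Several things look just like the pod: the one meant starts farthest to the robot's left.

How it is judged (in metres and radians):
On the way, in this order (a step that is already met when the one before it is completed fails the run):
1. the aperture lever has been pushed past its first detent to the second stop (value of joint aperture above 0.0655 m), for 0.2 s.
2. the pod's button is pressed down (value of joint aperture above 0.0655 m and value of joint release above 0.0045 m), for 0.05 s.
At the end, for the whole second after the job is handed in: The lever rests in the second stop (joint above 65.5 of 70 mm), the button is up again (under 1.5 mm), the pod stands upright and still within 30 mm of where it was, and the barrel and block are within 20 mm and the screwdriver within 30 mm of where they were (value of joint aperture above 0.0655 m and value of joint release below 0.0015 m and distance of each of pod, driver from where it was at the start of the episode below 0.03 m and angle between pod's own z axis and vertical below 0.1 rad and linear speed of pod below 0.02 m/s and distance of each of barrel, block from where it was at the start of the episode below 0.02 m); the robot touches nothing.
It fails at once if the button was pressed before the lever was at the second stop (value of joint release above 0.003 m and not (value of joint aperture above 0.0655 m)).
It fails at once if the lever was gripped hard or rammed (over 50 N) (contact force between the fingers and aperture above 50 N).
It fails at once if the pod was lifted, tipped or carried off (height (world z) of pod above 0.01 m or angle between pod's own z axis and vertical above 0.3 rad or distance of pod from where it was at the start of the episode above 0.04 m).
It fails at once if a bystander was lifted, knocked over or pushed away (distance of any of barrel, block from where it was at the start of the episode above 0.03 m or distance of driver from where it was at the start of the episode above 0.04 m or angle between barrel's own z axis and vertical above 0.4 rad).
It also fails if it takes over 45 s, if anything falls off the work surface, if the arm or the gripper's body presses on something with over 40 N, if the wrist force passes 120 N, or if a joint passes its speed limit or range.

ROBOT

A 6-joint arm with a two-finger parallel gripper is mounted at the origin on the work surface. World frame = base frame: x ahead of the robot, y to its left, z up, the work surface at z = 0. Lengths are in mm, angles in degrees, forces in N, time in s.
With the tool pointing down it reaches from about 300 to 850 mm from the base axis. Payload 4.2 kg.
Tool frame: the origin (TCP) lies at the very end of the fingers, on their centre line; the grasp point (between the pads) lies 19 mm behind it; z points along the fingers, y is the direction in which the jaws open and shut (so a half turn about z gives the same grasp; the last joint's range is limited). The gripper opens to 91 mm and grips with 3 to 60 N. Pads are 32 mm wide; open, the fingers measure 118 mm over their backs; the gripper's body (76 mm by 178 mm) begins 60 mm behind the grasp point.
Start: joints at [71.391, 18.312, 89.639, -0, 72.044, -1.146], TCP at [172.561, 548.512, 213.976] pointing down, gripper open.
Joint ranges: [-177.97, 177.97], [-48.28, 115.42], [12.27, 149.76], [-77.06, 257.06], [2.81, 150.46], [-146.56, 146.56]. Speed limits (degrees/s): [147.25, 147.25, 180, 180, 180, 180].

INTERFACE

Orientations are given as [roll, pitch, yaw] about the fixed x, y, z axes, in that order (R = Rz(yaw) Ry(pitch) Rx(roll)).
In Python, from workcell import monitor, eyes, job gives the robot as it stands.
- The arm moves only by the tool move_arm, never from a script. Its argument "increments" is a list that holds one entry, the list of rows, each a list of 7 numbers: the opening, from 0 (shut) to 1 (fully open), then the shift along the tool's x, y, z in cm, then the turn, a rotation vector about the tool's x, y, z in rad. In form: [[[jaw, x, y, z, ax, ay, az], ...]]. A call has 1 to 12 rows; each row shifts and turns the pose as measured when the row begins, along the tool's axes as they then stand; what a row does not reach is not made up. A row lasts 1/8 s, in which the tool goes at most 62.5 mm and 10.7 degrees, less where a joint would pass 70% of its speed; a pose out of reach is approached as far as the arm can. A call is refused whole if a number of a shift passes 6.25 or a number of a turn 0.188, either way. A call with a gripper value outside its range is refused whole. The fingers move at their own pace and stop on an object; "force" is the grip in N (left out, the last holds). Time passes only in rows, so rows that do not move let the fingers close. It gives the time, the measured TCP pose, the force and the opening at its end, in the units of the state.
- monitor.state(): the state, without advancing time (a new reading comes with each control period).
- eyes.grab_frame(name): name is "side" or "top"; returns a dict with "color" (480x640x3 uint8, red, green, blue), "z_map" (480x640 float32, mm along the optical axis (not along the pixel's ray), 0 where there is no reading), "camera_matrix" (3x3 intrinsics, pixels), "dist_coeffs" ([k1, k2, p1, p2, k3] as OpenCV has them; the pictures are not rectified), "rvec" (rotation vector, rad) and "tvec" (3), from world to camera coordinates, as OpenCV has them. Camera axes: x right, y down, z forward; pixel columns grow to the right and rows downward; lengths in mm; the calibration is good to about 2 mm. A picture is of the moment at which its call begins.
- job.job_done(): hands the job in, once; it reports no verdict.
The state is a dict: "time_s": time; "qpos": joint angles; "qvel": joint speeds; "effort": joint torques, N m; "ee_pos": TCP position; "ee_rot": TCP orientation; "force": force on the tool from outside, world axes, zero at the start; "torque": the same for the moment, N m; "gripper_width": finger opening in mm.
Only numpy, scipy, OpenCV 4.12 (cv2) and the standard library are available. Lean on these libraries where they do the work, as an engineer would, in place of code of your own. Each camera call takes 0.05 s, during which the arm holds its last target. There are 200 camera calls.

## Working session

There is one attempt and no reset: what is moved stays moved. The work goes in short steps, Python scripts to look and compute and a tool call to move; the robot and the scene stay as the last step left them, time stands still between calls to the robot, and variables do not carry over. Pictures are saved under pics/ and viewed, about 8 in all and at most 12, crops included, and the job is handed in when it is done.

Besides the shell and the picture viewer there is one more tool, called after ">>>" by a JSON object that holds its "fn" and its "kwargs". move_arm: Moves the arm, as the interface text tells. Its arguments: {"type":"object","properties":{"increments":{"type":"array"},"force":{"type":"number"}},"required":["increments"]}

```bash
mkdir -p pics; cat > h.py <<'E'
import numpy as np, cv2
from workcell import monitor, eyes, job
def grab(n):
    f=eyes.grab_frame(n); f={k:np.array(v) for k,v in f.items()}; np.savez(f'{n}.npz',**f); return f
def load(n): return dict(np.load(f'{n}.npz'))
def ray(f,uv):
    uv=np.array(uv,float).reshape(-1,1,2)
    p=cv2.undistortPoints(uv,f['camera_matrix'],f['dist_coeffs']).reshape(-1,2)
    R=cv2.Rodrigues(f['rvec'].astype(float))[0]; t=f['tvec'].reshape(3)
    return -R.T@t, np.c_[p,np.ones(len(p))]@R   # centre, dirs with unit depth
def onplane(f,uv,z):
    c,d=ray(f,uv); s=(z-c[2])/d[:,2]; return c+d*s[:,None]
def bydepth(f,uv):
    c,d=ray(f,uv); uv=np.round(np.array(uv)).astype(int).reshape(-1,2)
    return c+d*f['z_map'][uv[:,1],uv[:,0]][:,None]
def proj(f,P): return cv2.projectPoints(np.array(P,float).reshape(-1,3),f['rvec'].astype(float),f['tvec'].astype(float),f['camera_matrix'],f['dist_coeffs'])[0].reshape(-1,2)
E
python3 - <<'E'
from h import *
for n in('top','side'):
    f=grab(n); cv2.imwrite(f'pics/{n}0.png',f['color'][:,:,::-1]); c,_=ray(f,[[320,240]]); print(n,c,f['dist_coeffs'])
print(monitor.state())
E
```

```text
top [ 252.48644125  -80.65197612 1302.22000163] [-0.13660765  0.          0.          0.          0.        ]
side [  448.88271471 -1217.19896656  1307.67090707] [-0.04154359  0.          0.          0.          0.        ]
{'time_s': 0.1, 'qpos': array([ 7.13894229e+01,  1.83475202e+01,  8.97013256e+01, -1.61402504e-03,
        7.20449262e+01, -1.14552402e+00]), 'qvel': array([-0.03822526, -0.03796598, -0.22993243, -0.04335781,  0.01266042,
       -0.0449889 ]), 'effort': array([-7.04877566e-04, -4.13334990e+01, -2.32509077e+01,  7.27936439e-02,
        4.22110304e-02, -7.91118782e-05]), 'ee_pos': array([172.42385347, 548.04121528, 213.19601872]), 'ee_rot': array([-1.79906216e+02, -3.40378040e-04,  1.62535446e+02]), 'force': array([ 0.264298  , -0.65756024,  0.32543701]), 'torque': array([ 0.01728564, -0.01281711,  0.00931427]), 'gripper_width': 91.05624183345893}
```

View pics/top0.png

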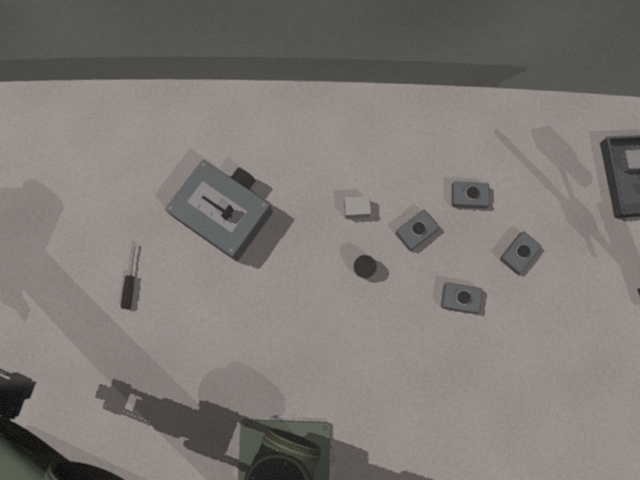

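View pics/side0.png

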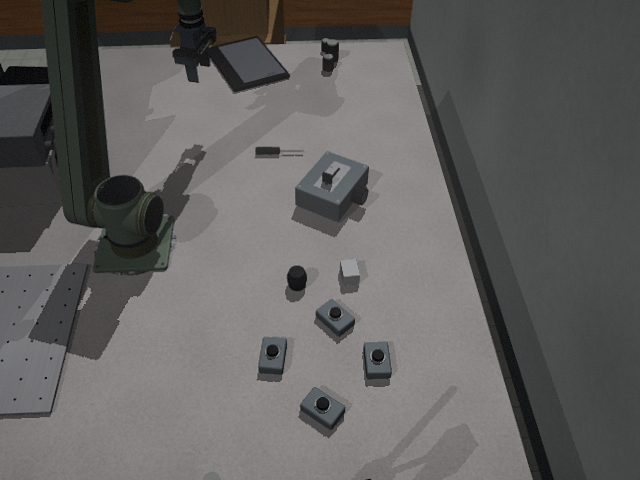

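Top view (picture 1): the lamp is at about (220,210), its lever at (229,212), and its tube at (243,178). So lamp +y points to the upper left, and the lever is at the closed, lower-right end. There are four pod look-alikes at (419,230), (471,194), (521,253) and (464,297). The barrel is at (365,266), the block at (358,207) and the driver at (131,275).
Side view (picture 2): the pods are at (335,316), (272,353), (377,358) and (322,406), and the lever is at (329,176).
The leftmost pod is the one at top (419,230) / side (335,316). I'll measure it next and check it in a close crop.

```bash
cat > m.py <<'E'
from h import *
def tri(fa,a,fb,b):
    ca,da=ray(fa,[a]);cb,db=ray(fb,[b]);A=np.c_[da[0],-db[0]]
    s=np.linalg.lstsq(A,cb-ca,rcond=None)[0];p=ca+da[0]*s[0];q=cb+db[0]*s[1];return (p+q)/2,np.linalg.norm(p-q)
def button(f,c,r=14):
    g=cv2.cvtColor(f['color'],cv2.COLOR_RGB2GRAY);u,v=c
    m=(g[v-r:v+r,u-r:u+r]<45).astype(np.uint8);n,l,s,ce=cv2.connectedComponentsWithStats(m)
    k=min(range(1,n),key=lambda i:np.hypot(*(ce[i]-r))-0.1*s[i,4]);return ce[k]+[u-r,v-r],s[k]
E
python3 - <<'E'
from m import *
T,S=load('top'),load('side')
tp=[(419,230),(471,194),(521,253),(464,297)];sp=[(335,314),(377,355),(322,404),(272,351)]
for a,b in zip(tp,sp):
    ca,sa=button(T,a);cb,sb=button(S,b);print(a,ca,sa[2:],b,cb,sb[2:],tri(T,ca,S,cb),onplane(T,ca,42)[0],onplane(S,cb,42)[0])
# lamp top face by depth
for n,f,box in(('top',T,(150,150,290,270)),('side',S,(285,145,380,225))):
    x0,y0,x1,y1=box;vv,uu=np.mgrid[y0:y1,x0:x1];uv=np.c_[uu.ravel(),vv.ravel()];P=bydepth(f,uv)
    m=(P[:,2]>68)&(P[:,2]<92);Q=P[m];print(n,'top z',np.median(Q[:,2]),len(Q))
    r=cv2.minAreaRect(Q[:,:2].astype(np.float32));print('lamp rect',r)
    L=P[(P[:,2]>100)&(P[:,2]<130)];print('lever',len(L),L.mean(0) if len(L) else None, cv2.minAreaRect(L[:,:2].astype(np.float32)),np.percentile(L[:,2],[5,50,95]))
a=T['color'][150:270,150:290,::-1];b=T['color'][170:310,390:550,::-1]
c=S['color'][145:225,285:385,::-1];d=S['color'][290:430,250:400,::-1]
R=lambda i:cv2.resize(i,(400,300),interpolation=cv2.INTER_CUBIC)
cv2.imwrite('pics/crop1.png',np.vstack([np.hstack([R(a),R(b)]),np.hstack([R(c),R(d)])]))
E
```

```text
(419, 230) [419. 223.] [1 1 1] (335, 314) [334.96842105 312.50526316] [11 10 95] (array([ 558.47836228, -300.82957346,   39.70016518]), np.float64(11.239977967117696)) [ 563.60512068 -299.63625912   42.        ] [ 552.7865074  -304.32206962   42.        ]
(471, 194) [470. 196.] [1 1 1] (377, 355) [377.45299145 355.38461538] [ 12  12 117] (array([ 643.03161325, -427.52201064,   26.53698806]), np.float64(8.57881256341798)) [ 633.93046642 -423.70665034   42.        ] [ 644.90153271 -435.73603067   42.        ]Traceback (most recent call last):
  File "<stdin>", line 5, in <module>
  File "m.py", line 8, in button
    k=min(range(1,n),key=lambda i:np.hypot(*(ce[i]-r))-0.1*s[i,4]);return ce[k]+[u-r,v-r],s[k]
ValueError: min() iterable argument is empty
```

```bash
sed -i "s/m=(g\[v-r:v+r,u-r:u+r\]<45).astype(np.uint8)/p=g[v-r:v+r,u-r:u+r];m=(p<int(p.min())+26).astype(np.uint8)/" m.py
cat > a.py <<'E'
from m import *
T,S=load('top'),load('side')
tp=[(419,230),(471,193),(522,252),(464,297)];sp=[(335,314),(377,355),(322,404),(272,351)]
for a,b in zip(tp,sp):
    ca,sa=button(T,a,9);cb,sb=button(S,b,10);print(a,ca,sa[2:],b,cb,sb[2:],tri(T,ca,S,cb),onplane(T,ca,42)[0],onplane(S,cb,42)[0])
for n,f,box in(('top',T,(150,150,290,270)),('side',S,(285,145,380,225))):
    x0,y0,x1,y1=box;vv,uu=np.mgrid[y0:y1,x0:x1];uv=np.c_[uu.ravel(),vv.ravel()];P=bydepth(f,uv)
    m=(P[:,2]>68)&(P[:,2]<92);Q=P[m];print(n,'top z',np.median(Q[:,2]),len(Q))
    M=np.zeros(vv.shape,np.uint8);M.ravel()[m]=255;M=cv2.morphologyEx(M,cv2.MORPH_OPEN,np.ones((7,7)))
    k=max(cv2.findContours(M,cv2.RETR_EXTERNAL,2)[0],key=cv2.contourArea).reshape(-1,2)+[x0,y0]
    r=cv2.minAreaRect(onplane(f,k,80)[:,:2].astype(np.float32));print('lamp rect',r)
    L=P[(P[:,2]>106)&(P[:,2]<130)];print('lever',len(L),L.mean(0), cv2.minAreaRect(L[:,:2].astype(np.float32)),np.percentile(L[:,2],[5,50,95]))
a=T['color'][150:270,150:290,::-1];b=T['color'][170:310,390:550,::-1]
c=S['color'][145:225,285:385,::-1];d=S['color'][290:430,250:400,::-1]
R=lambda i:cv2.resize(i,(400,300),interpolation=cv2.INTER_CUBIC)
cv2.imwrite('pics/crop1.png',np.vstack([np.hstack([R(a),R(b)]),np.hstack([R(c),R(d)])]))
E
python3 a.py
```

```text
(419, 230) [418.50442478 227.99115044] [ 12  12 113] (335, 314) [335.33333333 315.13333333] [11  7 30] (array([ 554.79780392, -301.12400145,   26.28468281]), np.float64(0.8507828168384183)) [ 551.49979143 -298.35222776   42.        ] [ 553.08635346 -312.48986836   42.        ]
(471, 193) [472.69724771 192.08256881] [ 12  11 109] (377, 355) [377.96428571 358.14285714] [12  7 28] (array([ 647.86050949, -434.61777619,   27.85030213]), np.float64(0.9626341394838147)) [ 643.96148266 -430.64120959   42.        ] [ 645.18816548 -443.42215232   42.        ]
(522, 252) [523.53846154 250.86324786] [ 12  12 117] (322, 404) [321.68888889 405.93333333] [12 10 45] (array([ 504.91835198, -553.79279135,   29.75557093]), np.float64(2.243283185102445)) [ 503.60299084 -549.10365809   42.        ] [ 503.29042692 -560.41505136   42.        ]
(464, 297) [463.85483871 296.86290323] [ 13  12 124] (272, 351) [271.66666667 352.71794872] [11  9 39] (array([ 392.37487055, -406.2028873 ,   29.30014702]), np.float64(1.893129001656435)) [ 391.90711214 -402.80937922   42.        ] [ 392.0177517 -414.4592202   42.       ]
top top z 78.66888106200281 5418
lamp rect ((580.2681884765625, 170.03541564941406), (201.99676513671875, 154.50067138671875), 56.86310577392578)
lever 71 [560.85607861 142.49835643 114.42486962] ((561.5601196289062, 142.7574005126953), (10.719106674194336, 30.574182510375977), 59.42888259887695) [108.93556999 114.458463   119.17866582]
side top z 79.48067804484344 2317
lamp rect ((581.408203125, 165.01162719726562), (208.31085205078125, 157.92160034179688), 57.34488296508789)
lever 47 [559.88176532 141.79590166 113.15828242] ((562.2736206054688, 142.6627960205078), (17.860403060913086, 38.65276336669922), 51.87467956542969) [106.69997633 113.72637668 119.32985122]
```

View pics/crop1.png

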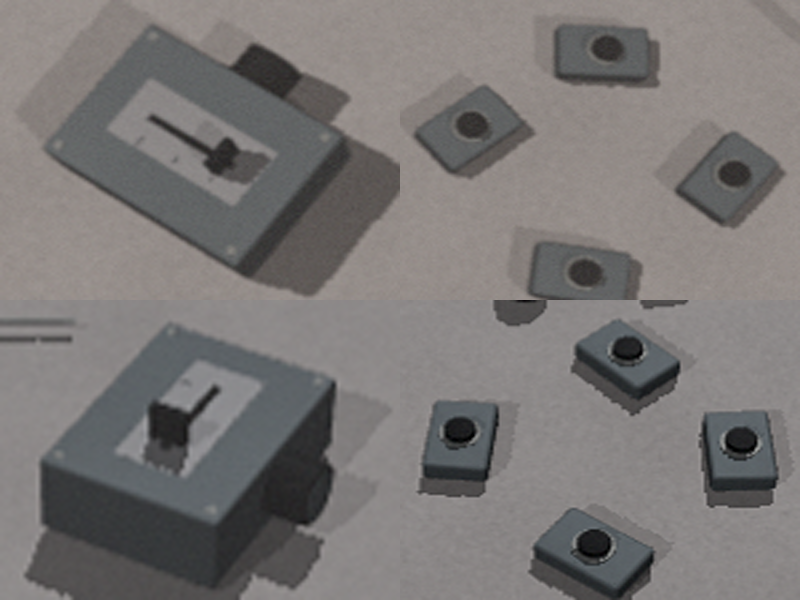

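The crop (picture 3) confirms both choices. In the top view the lever stands at the lower-right end of its slot. The pod at (419,230), side (335,314), is the leftmost one, at world y of about -300, against -403, -431 and -549 for the others. The lever centre is at about (561,142) with its top near 117, and lamp +y points along 57° in the world. I'll shut the fingers, turn the tool y axis onto lamp y and go behind the lever.

>>> {"fn": "move_arm", "kwargs": {"increments": [[[0,0,0,0,0,0,0.14],[0,0,0,0,0,0,0.13],[0,-4,-1.2,0,0,0,0],[0,-5,-1.5,0,0,0,0],[0,-5,-1.5,0,0,0,0],[0,-5,-1.5,0,0,0,0],[0,-5,-1.5,0,0,0,0],[0,-5,-1.5,0,0,0,0],[0,-5,-1.5,0,0,0,0],[0,-5,-1.5,0,0,0,0],[0,-3,-1,0,0,0,0],[0,0,0,0,0,0,0]]], "force": 10}}

```text
time_s: 1.6
ee_pos: [460.0, 199.4, 209.2]
ee_rot: [-179.5, 0.0, 146.7]
force: [-0.1, 0.5, 0.8]
gripper_width: 0.0
```

>>> {"fn": "move_arm", "kwargs": {"increments": [[[0,-4,-1.1,0,0,0,0],[0,-4,-1.1,0,0,0,0],[0,-3,-0.9,0,0,0,0],[0,-1.5,-0.4,0,0,0,0],[0,0,0,0,0,0,0],[0,0,0,0,0,0,0]]]}}

```text
time_s: 2.35
ee_pos: [543.2, 104.9, 207.7]
ee_rot: [-179.5, -0.4, 147.0]
force: [0.7, 0.6, -0.2]
gripper_width: 0.6
```

>>> {"fn": "move_arm", "kwargs": {"increments": [[[0,0.6,0,2,0,0,0],[0,0,0,3,0,0,0],[0,0,0,3,0,0,0],[0,0,0,2,0,0,0],[0,0,0,1,0,0,0],[0,0,0,0,0,0,0],[0,0,0,0,0,0,0]]]}}

```text
time_s: 3.22
ee_pos: [533.9, 114.8, 97.7]
ee_rot: [-179.7, -0.3, 147.4]
force: [-0.2, 0.5, 0.3]
gripper_width: 0.4
```

```bash
cat > v.py <<'E'
from m import *;import sys
s=monitor.state();p=s['ee_pos'];print(s['time_s'],p,s['ee_rot'],s['force'],s['gripper_width'])
c,dd=np.array([561,142.3]),np.array([.545,.839]);q=p[:2]-c;print('along/across lamp from closed lever',q@dd,q@[.839,-.545])
k=sys.argv[1]
T,S=grab('top'),grab('side')
R=lambda i:cv2.resize(i,(400,300),interpolation=cv2.INTER_CUBIC)
u,v=proj(T,[*p[:2],100])[0].astype(int);a,b=proj(S,[*p[:2],100])[0].astype(int)
cv2.imwrite(f'pics/{k}.png',np.hstack([R(T['color'][v-45:v+45,u-60:u+60,::-1]),R(S['color'][b-45:b+45,a-60:a+60,::-1])]))
E
python3 v.py c2
```

```text
3.225 [533.90924898 114.83199304  97.68330453] [-179.71171011   -0.34000031  147.41241252] [-0.19557234  0.48213886  0.31182818] 0.429697948138155
along/across lamp from closed lever -37.81011714313923 -7.759076310148402
```

View pics/c2.png

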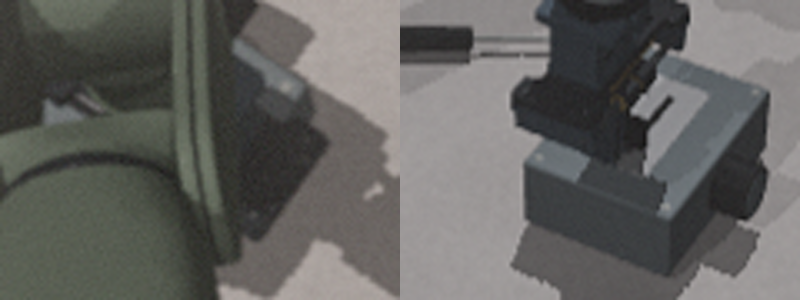

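Picture 4: the shut fingers stand behind the lever over the box (side view, finger at about (625,165) in the crop). They are 8 mm off-centre across the lamp. I'll correct that and push in small steps.

>>> {"fn": "move_arm", "kwargs": {"increments": [[[0,-0.7,0,0.1,0,0,0],[0,0,0.6,0,0,0,0],[0,0,0.6,0,0,0,0],[0,0,0.6,0,0,0,0],[0,0,0.6,0,0,0,0],[0,0,0.6,0,0,0,0]]]}}

```text
time_s: 4.08
ee_pos: [557.7, 136.1, 97.8]
ee_rot: [-179.6, -0.2, 147.4]
force: [-3.8, -8.7, 6.2]
gripper_width: 0.8
```

```bash
cat > s.py <<'E'
from m import *
s=monitor.state();p=s['ee_pos'];c,dd=np.array([561,142.3]),np.array([.545,.839]);q=p[:2]-c;print(s['time_s'],p,s['ee_rot'],'along',q@dd,'across',q@[.839,-.545],'F along',s['force'][:2]@dd,s['force'])
E
python3 s.py
```

```text
4.075 [557.67715838 136.06496332  97.75893118] [-179.6027193    -0.23153719  147.41938668] along -7.042144455945044 across 0.6102308674147173 F along -9.31425902959115 [-3.77275059 -8.65090579  6.15835344]
```

>>> {"fn": "move_arm", "kwargs": {"increments": [[[0,0,0.6,0,0,0,0],[0,0,0.6,0,0,0,0],[0,0,0.6,0,0,0,0],[0,0,0.6,0,0,0,0],[0,0,0.6,0,0,0,0],[0,0,0.6,0,0,0,0]]]}}

```text
time_s: 4.82
ee_pos: [572.7, 159.6, 97.6]
ee_rot: [-178.4, -0.3, 147.6]
force: [-0.5, -0.6, 1.1]
gripper_width: 0.7
```

```bash
python3 s.py
```

```text
4.825 [572.65689074 159.56137511  97.56159963] [-178.36460512   -0.3049502   147.61512069] along 20.83529917549124 across 0.37268189751292014 F along -0.7995325551866205 [-0.51933923 -0.6156051   1.11784016]
```

>>> {"fn": "move_arm", "kwargs": {"increments": [[[0,0,0.6,0,0,0,0],[0,0,0.6,0,0,0,0],[0,0,0.6,0,0,0,0],[0,0,0.6,0,0,0,0]]]}}

```text
time_s: 5.32
ee_pos: [581.6, 173.6, 97.6]
ee_rot: [-177.2, -0.4, 147.8]
force: [-4.8, -8.6, 6.9]
gripper_width: 0.8
```

```bash
python3 s.py
```

```text
5.325 [581.63622046 173.59010129  97.62637569] [-177.22671714   -0.36778957  147.80375017] along 37.49913513285066 across 0.26068376489491674 F along -9.874341805160917 [-4.82921183 -8.63220662  6.88218098]
```

>>> {"fn": "move_arm", "kwargs": {"increments": [[[0,0,0.6,0,0,0,0],[0,0,0.5,0,0,0,0],[0,0,0,0,0,0,0]]]}}

```text
time_s: 5.7
ee_pos: [587.5, 183.1, 97.2]
ee_rot: [-177.1, -0.4, 147.8]
force: [1.0, -0.4, -0.2]
gripper_width: 0.4
```

```bash
python3 s.py
```

```text
5.7 [587.5358229  183.0807437   97.19101013] [-177.1387523    -0.38060026  147.81338333] along 48.67706744837255 across 0.03805009446443287 F along 0.24108455362311954 [ 1.0324609  -0.38332138 -0.23453047]
```

The force dropped to zero and the finger is at about 67 mm of lever travel, so the lever has snapped. I'll back off, rise and check it.

>>> {"fn": "move_arm", "kwargs": {"increments": [[[0,0,-1,0,0,0,0],[0,0,-1.5,0,0,0,0],[0,0,-0.5,-3,-0.05,0,0],[0,0,0,-4,0,0,0],[0,0,0,-4,0,0,0],[0,5,0,-2,0,0,0],[0,5,-3,0,0,0,0],[0,5,-4,0,0,0,0],[0,5,-4,0,0,0,0],[0,5,-4,0,0,0,0],[0,2,-2,0,0,0,0],[0,0,0,0,0,0,0]]]}}

```text
time_s: 7.2
ee_pos: [246.5, 150.1, 232.3]
ee_rot: [179.9, -0.5, 147.5]
force: [0.1, 0.1, 0.4]
gripper_width: 0.7
```

```bash
python3 s.py; sed -i '/^cv2.imwrite/d;/^R=/,$d' a.py; sed -i '/^a=/,$d;/^tp=/i T,S=grab("top"),grab("side")' a.py; echo "
R=lambda i:cv2.resize(i,(400,300),interpolation=cv2.INTER_CUBIC)
cv2.imwrite('pics/c3.png',np.hstack([R(T['color'][150:270,150:290,::-1]),R(S['color'][145:225,285:385,::-1])]))" >> a.py; python3 a.py
```

```text
7.2 [246.54233848 150.09842867 232.31520064] [179.91767327  -0.48804145 147.45092496] along -164.83654387733526 across -268.0801216366287 F along 0.18155555091304312 [0.1027203  0.14966983 0.38439415]
(419, 230) [418.4122807  227.87719298] [ 12  12 114] (335, 314) [335.36 315.32] [11  6 25] (array([ 555.07226737, -301.07097071,   25.47328485]), np.float64(1.2262637527062294)) [ 551.76832295 -298.13651051   42.        ] [ 553.10945571 -313.06795007   42.        ]
(471, 193) [472.55555556 192.2037037 ] [ 12  11 108] (377, 355) [377.88461538 358.19230769] [12  7 26] (array([ 647.72552027, -434.4089809 ,   27.29511374]), np.float64(0.9392361511405195)) [ 643.64561645 -430.28349132   42.        ] [ 644.98109355 -443.54751164   42.        ]
(522, 252) [523.44144144 250.88288288] [ 12  11 111] (322, 404) [322.32258065 406.90322581] [12  7 31] (array([ 505.93405906, -554.70309347,   26.51184551]), np.float64(1.3982465051520963)) [ 503.54949509 -548.86354607   42.        ] [ 504.56588144 -562.87679186   42.        ]
(464, 297) [463.84297521 296.88429752] [ 13  12 121] (272, 351) [271.39393939
[... 168 characters left out ...]
78 -415.3841372    42.        ]
top top z 78.77627292117836 5436
lamp rect ((580.3665771484375, 169.76986694335938), (202.4400634765625, 154.02308654785156), 57.014915466308594)
lever 70 [598.40108817 201.15124788 114.19295335] ((598.9334716796875, 202.08270263671875), (11.833083152770996, 31.97894859313965), 59.92960739135742) [108.00068772 114.31065054 118.73179757]
side top z 79.38096154078994 2329
lamp rect ((581.3614501953125, 163.93338012695312), (209.353515625, 160.3849639892578), 58.30242156982422)
lever 47 [597.33408814 199.53399993 113.21662016] ((597.583984375, 201.68707275390625), (14.19813060760498, 36.276466369628906), 55.05966567993164) [106.67530274 113.91533285 120.1907012 ]
```

View pics/c3.png

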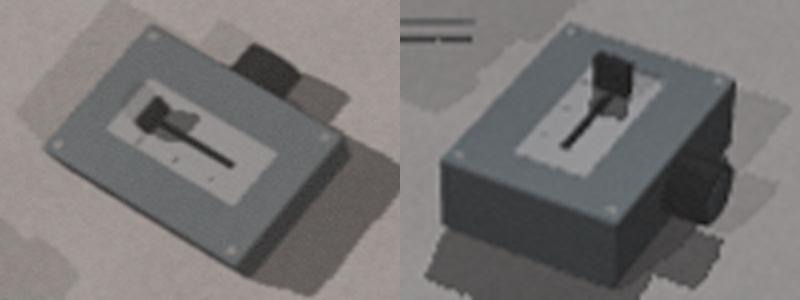

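Picture 5: the lever now stands at the far, upper-left end of its slot, top crop (155,112) and side crop (612,75). It measures 69.6 mm from where it started, so it is at the second stop. Next I'll fix the button position with depth from both views and go over it.

```bash
python3 - <<'E'
from m import *
for n,(u,v) in(('top',(419,229)),('side',(335,314))):
    f=load(n);vv,uu=np.mgrid[v-25:v+25,u-25:u+25];P=bydepth(f,np.c_[uu.ravel(),vv.ravel()])
    ok=np.hypot(P[:,0]-552,P[:,1]+300)<60
    b=P[ok&(P[:,2]>37)];p=P[ok&(P[:,2]>22)&(P[:,2]<36)]
    print(n,len(b),b.mean(0),np.percentile(b[:,2],[50,95]),cv2.minAreaRect(b[:,:2].astype(np.float32))[0],'pod',cv2.minAreaRect(p[:,:2].astype(np.float32)))
f=load('side');g=cv2.cvtColor(f['color'],cv2.COLOR_RGB2GRAY)[300:330,320:350]
m=(g<45).astype(np.uint8);k=max(cv2.findContours(m,0,2)[0],key=cv2.contourArea);print(cv2.boundingRect(k),cv2.contourArea(k))
x,y,w,h=cv2.boundingRect(k);c=[320+x+(w-1)/2,300+y+w*.36];print(c,onplane(f,[c],42),tri(load('top'),[418.4,227.9],f,c))
print(proj(f,[[552,-300,42],[552,-285,42],[552,-315,42]]),proj(load('top'),[552,-300,42]))
E
```

```text
top 120 [ 552.48264387 -297.83600552   41.21208529] [41.17236905 45.1651883 ] (546.7022705078125, -294.65789794921875) pod ((552.9827270507812, -298.324462890625), (60.435001373291016, 92.42230987548828), 39.30741500854492)
side 90 [ 553.33350088 -299.62203309   41.18172058] [40.90351484 45.49510025] (550.95263671875, -304.6320495605469) pod ((553.338623046875, -299.8305358886719), (62.64323806762695, 92.10881042480469), 40.09213638305664)
(10, 8, 11, 10) 77.0
[335.0, 311.96] [[ 552.99553854 -302.63491094   42.        ]] (array([ 553.185388  , -298.96848551,   36.82215522]), np.float64(0.4808976881644238))
[[334.52952835 311.13280672]
 [334.08503571 306.36181335]
 [334.9797141  315.9653117 ]] [[419.19872888 227.80417665]]
```

>>> {"fn": "move_arm", "kwargs": {"increments": [[[0,-3,2,0,0,0,0],[0,-4.2,2.7,0,0,0,0],[0,-4.6,-1,0,0,0,0],[0,-4.6,-3,0,0,0,0],[0,-4.6,-3,0,0,0,0],[0,-4.6,-3,0,0,0,0],[0,-4.6,-3,0,0,0,0],[0,-4.6,-3,0,0,0,0],[0,-4.6,-3,0,0,0,0],[0,-3,-2,0,0,0,0],[0,0,0,0,0,0,0]]]}}

```text
time_s: 8.68
ee_pos: [541.6, -236.8, 220.7]
ee_rot: [179.7, -0.4, 146.9]
force: [-0.4, -0.0, -0.2]
gripper_width: 0.3
```

>>> {"fn": "move_arm", "kwargs": {"increments": [[[0,-2.5,-2.6,0,0,0,0],[0,-2,-2.1,0,0,0,0],[0,0,0,3,0,0,0],[0,0,0,4,0,0,0],[0,0,0,4,0,0,0],[0,0,0,3,0,0,0],[0,0,0,0.5,0,0,0],[0,0,0,0,0,0,0]]]}}

```text
time_s: 9.68
ee_pos: [556.2, -302.1, 66.7]
ee_rot: [179.6, -0.6, 146.8]
force: [0.1, -0.8, 0.2]
gripper_width: 0.4
```

>>> {"fn": "move_arm", "kwargs": {"increments": [[[0,0.4,0.05,0.5,0,0,0],[0,0,0,0,0,0,0],[0,0,0,0,0,0,0]]]}}

```text
time_s: 10.05
ee_pos: [554.7, -300.1, 64.6]
ee_rot: [179.5, -0.2, 146.9]
force: [-1.0, -0.3, -0.3]
gripper_width: 0.2
```

```bash
sed -i 's/,100\]/,42]/g' v.py; python3 v.py c4
```

```text
10.05 [ 554.74331848 -300.08569276   64.63579474] [179.52744992  -0.24229147 146.86154722] [-0.99602854 -0.25451514 -0.30617937] 0.2034664457003151
along/across lamp from closed lever -374.57148765762355 235.85084675659715
```

View pics/c4.png

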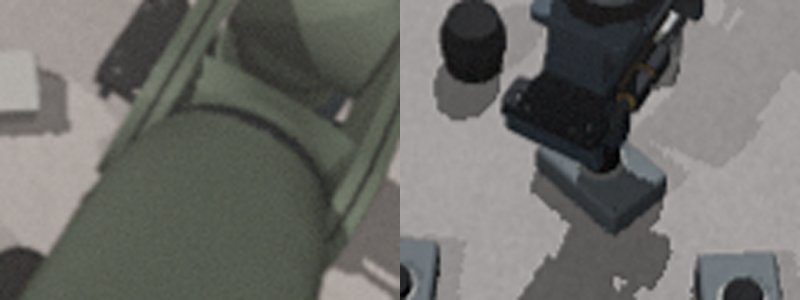

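Picture 6: the fingertips are right above the chosen pod's button (side crop, about (605,165)), and the barrel and block are clear. Now I'll press slowly.

>>> {"fn": "move_arm", "kwargs": {"increments": [[[0,0,0,1,0,0,0],[0,0,0,0.8,0,0,0],[0,0,0,0.4,0,0,0],[0,0,0,0.3,0,0,0],[0,0,0,0,0,0,0]]]}}

```text
time_s: 10.78
ee_pos: [554.7, -299.9, 38.2]
ee_rot: [179.5, -0.3, 146.9]
force: [-1.3, 0.7, 3.7]
gripper_width: 0.4
```

>>> {"fn": "move_arm", "kwargs": {"increments": [[[0,0,0,0.3,0,0,0],[0,0,0,0.2,0,0,0],[0,0,0,0.2,0,0,0]]]}}

```text
time_s: 11.15
ee_pos: [554.7, -300.0, 36.2]
ee_rot: [179.5, -0.2, 146.9]
force: [-4.2, 2.5, 13.0]
gripper_width: 0.2
```

13 N is well above the 4.5 N at the bottom of the travel, so the button is on its hard stop. I'll hold one row, then lift straight up and clear.

>>> {"fn": "move_arm", "kwargs": {"increments": [[[0,0,0,0.2,0,0,0],[0,0,0,-0.5,0,0,0],[0,0,0,-1,0,0,0],[0,0,0,-3,0,0,0],[0,0,0,-5,0,0,0],[0,0,0,-5,0,0,0],[0,4,0,-2,0,0,0],[0,5,0,0,0,0,0],[0,5,2,0,0,0,0],[0,5,3,0,0,0,0],[0,2,2,0,0,0,0],[0,0,0,0,0,0,0]]]}}

```text
time_s: 12.65
ee_pos: [413.7, -124.5, 208.0]
ee_rot: [179.5, 0.2, 146.8]
force: [1.6, -0.3, 0.7]
gripper_width: 0.5
```

```bash
python3 s.py; python3 a.py|grep -E '^\(419|lever'; python3 - <<'E'
from m import *
for n,(u,v) in(('top',(419,229)),('side',(335,314))):
    f=load(n);vv,uu=np.mgrid[v-25:v+25,u-25:u+25];P=bydepth(f,np.c_[uu.ravel(),vv.ravel()])
    ok=np.hypot(P[:,0]-552,P[:,1]+300)<60
    b=P[ok&(P[:,2]>37)];p=P[ok&(P[:,2]>22)&(P[:,2]<36)];print(n,len(b),b.mean(0),cv2.minAreaRect(p[:,:2].astype(np.float32)))
cv2.imwrite('pics/end.png',np.hstack([cv2.resize(load(n)['color'][:,:,::-1],(400,300),interpolation=cv2.INTER_AREA) for n in('top','side')]))
E
```

```text
12.65 [ 413.65039868 -124.54597604  207.99787005] [179.46293621   0.18155207 146.77857823] along -304.18930662335214 across 21.804741433026532 F along 0.5912120058470631 [ 1.59491885 -0.33136921  0.7052491 ]
(419, 230) [418.37614679 227.93577982] [ 12  11 109] (335, 314) [335.5        315.55555556] [11  5 18] (array([ 555.31557194, -301.13987172,   24.45106248]), np.float64(0.9369253604234995)) [ 551.62438131 -298.04974036   42.        ] [ 553.40642696 -313.81148249   42.        ]
lever 72 [599.23265122 200.67635061 113.67497615] ((599.1044311523438, 201.5977325439453), (11.597317695617676, 31.404483795166016), 51.489402770996094) [107.39299175 114.52239901 118.83969902]
lever 47 [597.24643887 199.9109446  113.07323396] ((599.0383911132812, 200.10830688476562), (19.484783172607422, 33.45473861694336), 55.89903259277344) [108.11923617 112.40460617 118.63659144]
top 120 [ 552.39467799 -297.42559224   41.18383495] ((553.2940673828125, -298.3629455566406), (60.63205337524414, 90.08976745605469), 38.92736053466797)
side 98 [ 552.58727885 -300.96179134   41.61241781] ((552.7767333984375, -300.81951904296875), (63.42870330810547, 93.15826416015625), 38.89284896850586)
```

View pics/end.png

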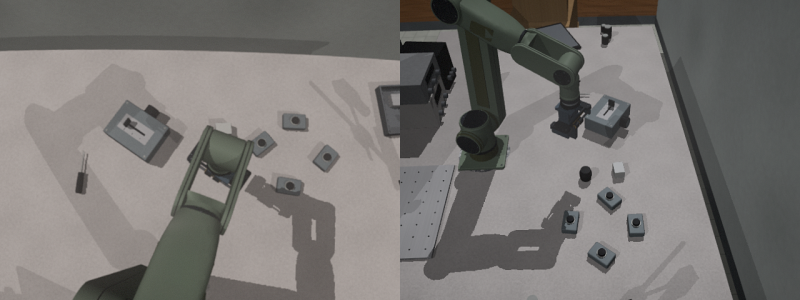

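Final view (picture 7): the lever is at the far end of its slot and the pod is in place (top (262,143), side (610,198)). The barrel, block and driver are where they were, and the arm is clear. Handing in.

```bash
python3 -c "
from h import *
print(job.job_done())"
```

```text
the job is handed in; nothing more can be done
None
```

I pushed the lever with shut fingertips past the half-open click to the second stop. Then I pressed the leftmost pod's button onto its hard stop, lifted off and handed the job in, at about 12.7 s on the robot's clock.

- **Lever:** the push peaked at about 10 N in the readings between steps. Before I pressed the button, the lever measured 69.6 mm from its start. In the last pictures it is still there.
- **Button and pod:** the press reached 13 N with the tip at z = 36.2 mm. Afterwards the button top averaged 41 to 42 mm, the same as before. The pod measured within about 1 mm of its start and looks upright.
- **Barrel, block and screwdriver:** I checked these only by eye in the last pictures, where they look unmoved. The arm partly hid the barrel and block in the top view.
- **Disagreement:** finding the button by its colour in the side view put it about 13 to 15 mm off in y and gave heights of only 24 to 26 mm. That mask caught the button's dark side instead of its top, so I aimed using the depth points and the top view, which agreed to about 2 mm.

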